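# Run a bright sleeve up the sloped gutter past its spring dog to the stop

### The job

The bright steel sleeve lies at the foot of one lane of the sloped staging gutter. With the fingertips, push it steadily up its lane, over the red spring dog and all the way to the yellow end stop, so that the dog springs up behind it and it cannot roll back when you take the hand away. Do not grip or lift it, flick it or let it run away down the slope, and leave the rusty sleeve and everything else on the bench as they lie.

Things in the scene. Friction and masses are not known exactly. Their poses are not given: they have to be found in the camera images.
- gutter: Fixed smooth grey steel trough, sloping at 0.16 rad, with two lanes side by side. Origin: on its floor surface, mid-length, midway between the lanes. x points up the slope along the floor, y across to the left when looking uphill, z square to the floor. Flat floor from x = -150 to 150 mm, origin 62 mm above the bench. Lane centres y = +30 (left) and -30 mm (right); lanes 51 mm wide, walls 12 mm high.
- stop (a point): Middle of the face of the yellow end stop that closes the gutter's high end, at x = 140 mm and 18 mm above the gutter floor. The stop crosses both lanes, 10 mm thick, 36 mm high, rigid. A sleeve against it has its axis at x = 115 mm of the gutter.
- lip (a point): Middle of the top edge of the lip that closes the gutter's low end: 7 mm above the gutter floor, 4 mm thick, from x = -150 to -146 mm of the gutter. Beyond it there is only the bare bench, about 38 mm below the floor's end.
- bright_sleeve: Bright steel spacer sleeve (short thick tube), 50 mm outside diameter, 46 mm long, 34 mm bore, 0.3 to 0.5 kg. It lies across one of the two lanes with its axis level and rolls freely; at the start it rests against the low lip (axis at x = -129 mm of the gutter, 25 mm above the floor). Which lane differs from run to run. Origin: centre of the tube. y runs along its axis.
- rusty_sleeve: Rust-brown sleeve of the same size at the foot of the other lane; a reject, to be left where it lies. Origin: centre of the tube. y runs along its axis.
- dog_left (a joint): Spring dog of the left lane: red flap 36 mm long, 20 mm wide, in a slot in mid-floor, hinged at its downhill end (gutter x = 58 mm) and rising towards the stop. 0 rad: up, free end 9 mm above the floor at x = 93 mm; grows when pressed; 0.25: flush. About 1 N at the free end presses it; it springs up once the sleeve is within 3 mm of the stop, and then holds it with its axis at x = 112 to 115 mm.
- dog_right (a joint): Spring dog of the right lane, the same as the left one.
- dog_left_tip (a point): Middle of the free upper edge of the left lane's dog.
- dog_right_tip (a point): Middle of the free upper edge of the right lane's dog.
- bolt_1: Bystander. Mud-streaked dark track bolt, 145 mm long and 38 mm high, with square head and nut, lying along its x axis well to the right of the gutter. Origin: middle of its underside.
- bolt_2: Bystander. A second mud-streaked track bolt, the same, well to the left of the gutter. Origin: middle of its underside.
- clip: Bystander. Black iron fishplate clip, 100 x 55 mm, 45 mm high, to the left of the gutter. Origin: middle of its underside.
- caliper: Bystander. Yellow-bodied caliper, 225 x 75 mm, 13 mm high, lying flat along the side of the gutter away from the robot. Origin: middle of the beam, underside.
- depth_gauge: Bystander. Brass depth gauge, T-shaped, 150 x 100 mm, 18 mm high, lying flat beside the gutter on the robot's side. Origin: middle of the cross bar's underside; x runs along the rod.
- nut: Bystander. Muddy square nut, 38 x 38 mm, 22 mm high, flat on the bench beyond the high end of the gutter. Origin: middle of its underside.
Things that resemble listed ones, but are neither listed nor needed, are in the scene too. What is shaped like the bright_sleeve but blue is not meant. There is more than one size of the rusty_sleeve; the job needs the smaller.

How it is judged:
By the outcome, as a careful person would: the job done as asked, in the order asked, and still so for the second after the job is handed in, with the robot touching nothing.
It also fails if it takes over 42 s, if anything falls off the work surface, if the arm or the gripper's body presses on something with over 40 N, if the wrist force passes 120 N, or if a joint passes its speed limit or range.

### The arm

A 6-joint arm with a two-finger parallel gripper is mounted at the origin on the work surface. World frame = base frame: x ahead of the robot, y to its left, z up, the work surface at z = 0. Lengths are in m, angles in rad, forces in N, time in s.
With the tool pointing down it reaches from about 0.375 to 0.975 m from the base axis. Payload 3.8 kg.
Tool frame: the origin (TCP) lies at the very end of the fingers, on their centre line; the grasp point (between the pads) lies 19 mm behind it; z points along the fingers, y is the line along which they close (so a half turn about z gives the same grasp; the last joint's range is limited). The gripper opens to 88 mm and grips with 3 to 60 N. Pads are 18 mm wide; open, the fingers measure 123 mm over their backs; the gripper's body (75 mm by 187 mm) begins 45 mm behind the grasp point.
Start: joints at [-1.368, 0.264, 1.604, -0, 1.274, -0.037], TCP at [0.16, -0.656, 0.239] pointing down, gripper open.
Joint ranges: [-2.63, 2.63], [-0.94, 2.18], [0.31, 2.57], [-1.31, 4.45], [0, 2.66], [-2.55, 2.55]. Speed limits (rad/s): [2.57, 2.57, 3.14, 3.14, 3.14, 3.14].

### API

Orientations are given as a unit quaternion [x, y, z, w].
In Python, from cell import env, eyes, workorder gives the robot as it stands.
- The arm moves only by the tool carry_out, never from a script. Its argument "deltas" is a list of rows, each an object with "dp": the shift along the tool's x, y, z normalised to -1 to 1, where 1 is 15 cm, a list of three; "rotation": the turn, a rotation vector about the tool's x, y, z normalised to -1 to 1, where 1 is 60 degrees, a list of three; "hand": the opening, from 0 (shut) to 1 (fully open). A call has exactly 10 rows; each row is the pose to reach, as a shift and turn from the pose commanded when the call began, along the tool's axes at that moment; what a row does not reach only later rows make up. A row lasts 1/8 s, in which the tool goes at most 62.5 mm and 10.7 degrees, less where a joint would pass 70% of its speed; a pose out of reach is approached as far as the arm can. A call with a number of a shift or a turn outside -1 to 1 is refused whole. A call with a gripper value outside its range is refused whole. The fingers move at their own pace and stop on an object; "force" is the grip in N (left out, the last holds). Time passes only in rows, so rows that repeat a pose let the fingers close, or fill a call up. It gives the time, the measured TCP pose, the force and the opening at its end, in the units of the state.
- env.get_state(): the state, without advancing time (a new reading comes with each control period).
- eyes.capture(name): name is "side" or "top"; returns the picture (480x640x3 uint8, red, green, blue); there is no depth.
- eyes.get_calibration(name): a dict with "fovy" (degrees; the focal length in pixels is half the picture's height over the tangent of half this angle, whatever the lens; pixels are square), "cx", "cy" (the principal point, pixels), "k1" (the pictures are not rectified: a ray, as slopes to the right and down, at radius r is drawn at 1 + k1 r^2 times it, then the intrinsics apply), "xyz" and "rotation" of the camera in the world. Camera axes: x right, y down, z forward; pixel columns grow to the right and rows downward; lengths in m; the calibration is good to about 2 mm. A picture is of the moment at which its call begins. get_calibration takes no time and is no camera call.
- workorder.hand_in(): hands the job in, once; it reports no verdict.
The state is a dict: "t": time; "joint_positions": joint angles; "joint_velocities": joint speeds; "tau": joint torques, N m; "ee_pos": TCP position; "ee_rot": TCP orientation; "ft_force": force on the tool from outside, world axes, zero at the start; "moment": the same for the moment, N m; "grip_width": finger opening in m.
Only numpy, scipy, OpenCV 4.12 (cv2) and the standard library are available. Lean on these libraries where they do the work, as an engineer would, in place of code of your own. Each camera call takes 0.05 s, during which the arm holds its last target. There are 200 camera calls.

## Working session

There is one attempt and no reset: what is moved stays moved. The work goes in short steps, Python scripts to look and compute and a tool call to move; the robot and the scene stay as the last step left them, time stands still between calls to the robot, and variables do not carry over. Pictures are saved under pics/ and viewed, on a budget of 10 in all, crops included, one or two more only if the job needs it, and the job is handed in when it is done.

Besides the shell and the picture viewer there is one more tool, called by a JSON object that holds its "api" and its "payload", one argument or row to a line. carry_out: Moves the arm, as the interface text tells. Scaled input: -1 to 1 covers 15 cm each way for a shift and 60 degrees each way for a turn. Its arguments: {"type":"object","properties":{"deltas":{"type":"array"},"force":{"type":"number"}},"required":["deltas"]}

```bash
ls; mkdir -p pics; python3 - <<'E'
from cell import env, eyes, workorder
import cv2
for n in("top","side"):
    im=eyes.capture(n); cv2.imwrite(f"pics/{n}0.png",im[:,:,::-1]); print(n,eyes.get_calibration(n))
s=env.get_state();print(s)
E
```

```text
pics
top {'fovy': 50.77088055625973, 'cx': 322.71057390026107, 'cy': 236.03084905189806, 'k1': -0.14234682829397483, 'xyz': array([ 0.27230214, -0.00810565,  1.35822167]), 'rotation': array([-0.69005215,  0.71501205, -0.08033133,  0.0783114 ])}
side {'fovy': 54.41141317398371, 'cx': 317.04062087851935, 'cy': 244.49037448325794, 'k1': -0.11554975133969944, 'xyz': array([0.36857643, 0.85747788, 0.65919792]), 'rotation': array([-0.09975128,  0.86747492, -0.48443303,  0.05349386])}
{'t': 0.1, 'joint_positions': array([-1.36789649e+00,  2.64663895e-01,  1.60523439e+00, -1.84277947e-05,
        1.27370199e+00, -3.69112289e-02]), 'joint_velocities': array([ 0.00044094, -0.00242701, -0.00226452,  0.00013025,  0.00144245,
        0.00178618]), 'tau': array([-1.72432774e-04, -5.03621471e+01, -3.58070254e+01,  7.30117620e-02,
        2.32720311e-02, -4.04178331e-05]), 'ee_pos': array([ 0.16018075, -0.65505686,  0.23752353]), 'ee_rot': array([ 9.92819117e-01,  1.19621044e-01, -9.19921539e-05, -9.99625087e-04]), 'ft_force': array([0.19789206, 0.39826232, 0.92086173]), 'moment': array([ 0.02953016, -0.00156346,  0.01572727]), 'grip_width': 0.08813254793852776}
```

View pics/top0.png

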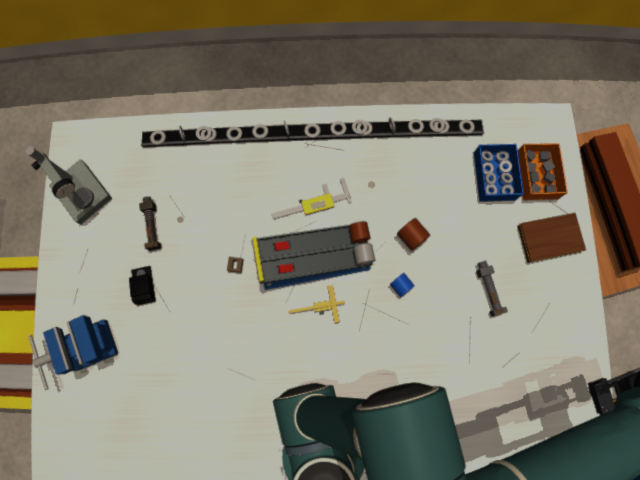

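View pics/side0.png

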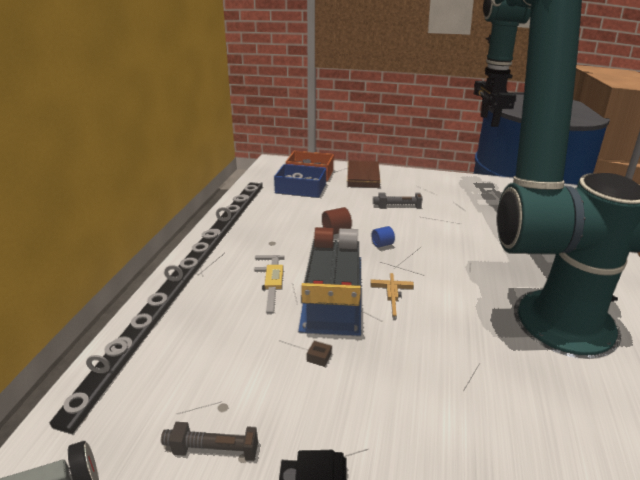

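The gutter is at the middle of the top view. The yellow stop (~(259,260)) is its high end and points toward world +y; the low end is on the right.

Candidates:
- **Bright sleeve:** (365,253), grey steel, at the foot of the robot-side lane. This fits the description, and it is the left lane looking uphill.
- **Small rusty sleeve:** (360,232), in the other lane.
- **Not meant:** the large rusty one at (413,234) and the blue one at (402,285).

I'll confirm with a crop and measure.

```bash
cat > h.py <<'E'
import numpy as np, cv2
from scipy.spatial.transform import Rotation as R
from cell import env, eyes, workorder
def cal(n):
    c=eyes.get_calibration(n); f=240/np.tan(np.radians(c['fovy']/2))
    return c,np.array([[f,0,c['cx']],[0,f,c['cy']],[0,0,1]]),np.array([c['k1'],0,0,0.])
def ray(n,uv):
    c,K,d=cal(n); p=cv2.undistortPoints(np.array([[uv]],float),K,d)[0,0]
    return c['xyz'],R.from_quat(c['rotation']).apply([p[0],p[1],1])
def onplane(n,uv,z):
    o,v=ray(n,uv); return o+v*(z-o[2])/v[2]
def proj(n,P):
    c,K,d=cal(n); Rm=R.from_quat(c['rotation']).inv(); rv=Rm.as_rotvec(); t=-Rm.apply(c['xyz'])
    return cv2.projectPoints(np.array(P,float).reshape(-1,1,3),rv,t,K,d)[0][:,0]
E
python3 - <<'E'
from h import *
im=cv2.imread('pics/top0.png'); hsv=cv2.cvtColor(im,cv2.COLOR_BGR2HSV)
H,S,V=cv2.split(hsv)
def blobs(m,amin=25):
    n,l,st,c=cv2.connectedComponentsWithStats(m.astype(np.uint8))
    return [(c[i].round(1),st[i]) for i in range(1,n) if st[i][4]>amin]
roi=np.zeros(H.shape,bool); roi[210:300,245:385]=1
print('red',blobs(roi&((H<8)|(H>172))&(S>150)&(V>60)))
print('yel',blobs(roi&(H>20)&(H<35)&(S>150)&(V>100)))
print('bright',blobs(roi&(S<60)&(V>110)&(np.arange(640)[None]<375)&(np.arange(640)[None]>350)))
a=cv2.resize(im[205:305,240:390],None,fx=5,fy=5,interpolation=cv2.INTER_CUBIC)
cv2.imwrite('pics/crop.png',a)
E
```

```text
red [(array([281.3, 245.4]), array([274, 241,  15,  10, 108], dtype=int32)), (array([285.2, 268. ]), array([278, 264,  15,   9, 112], dtype=int32))]
yel [(array([310.1, 211.1]), array([304, 210,  16,   4,  42], dtype=int32)), (array([257.6, 259.1]), array([253, 237,  11,  45, 187], dtype=int32)), (array([331.2, 292.9]), array([329, 287,   6,  13,  46], dtype=int32))]
bright [(array([365.3, 232.5]), array([351, 210,  24,  52, 687], dtype=int32)), (array([363.2, 284.4]), array([351, 261,  24,  39, 715], dtype=int32))]
```

View pics/crop.png

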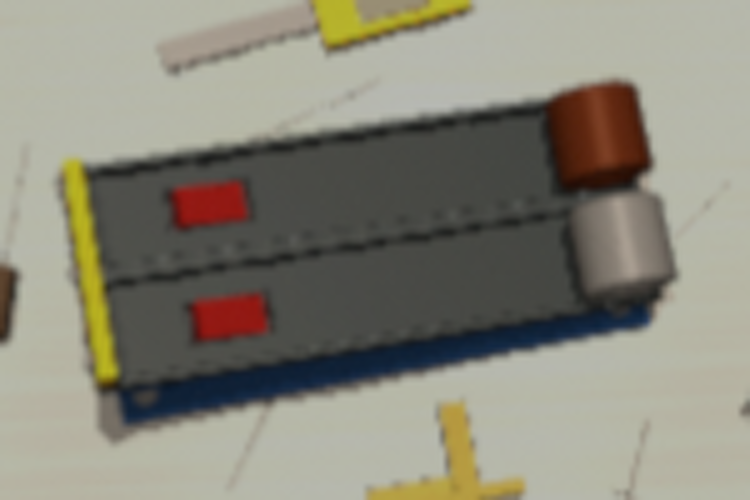

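The crop confirms it: the bright sleeve is at crop (622,243), i.e. px (364.4,253.6), in the left lane. The small rusty one is at crop (600,135), i.e. px (360,232). The red dogs are at (281,245) and (285,268). Next I'll fit the gutter pose.

```bash
cat >> h.py <<'E'
A=.16
def g2(xg,zg): return np.cos(A)*xg-np.sin(A)*zg, .062+np.sin(A)*xg+np.cos(A)*zg  # horizontal, height
E
python3 - <<'E'
from h import *
F=[((281.3,245.4),75,-30,4.5),((285.2,268.),75,30,4.5),((257.6,259.1),144,0,35),((364.4,253.6),-129,30,30),((360,232),-129,-30,30)]
src=[];dst=[]
for uv,x,y,z in F:
    h,w=g2(x/1e3,z/1e3); src.append([h,y/1e3]); dst.append(onplane('top',uv,w)[:2])
src=np.array(src);dst=np.array(dst); ms,md=src.mean(0),dst.mean(0)
a=src-ms;b=dst-md
th=np.arctan2((a[:,0]*b[:,1]-a[:,1]*b[:,0]).sum(),(a*b).sum())
Rm=np.array([[np.cos(th),-np.sin(th)],[np.sin(th),np.cos(th)]]); o=md-Rm@ms
print('yaw',th,np.degrees(th),'o',o); print('res mm',((dst-(src@Rm.T+o))*1e3).round(1))
def W(x,y,z):
    h,w=g2(x/1e3,z/1e3); return np.r_[Rm@[h,y/1e3]+o,w]
for p in [(-129,30,25),(-150,30,20),(115,30,25),(85,30,25)]: print(p,W(*p).round(4))
im=cv2.imread('pics/side0.png'); 
pts=[(75,30,4),(75,-30,4),(140,55,36),(140,-55,36),(-129,7,25),(-129,30,50)]
print(proj('side',[W(*p) for p in pts]).round(1))
hsv=cv2.cvtColor(im,cv2.COLOR_BGR2HSV);m=cv2.inRange(hsv,(15,120,100),(35,255,255));m[:270]=0;m[320:]=0;m[:,:295]=0;m[:,368:]=0
ys,xs=np.nonzero(m);print('stop px',xs.min(),xs.max(),ys.min(),ys.max())
E
```

```text
yaw 1.7246447760361672 98.81486682615748 o [0.52465476 0.01266713]
res mm [[ 0.8  1.2]
 [ 0.6  1.5]
 [-1.4 -0. ]
 [ 0.7 -0.9]
 [-0.7 -1.7]]
(-129, 30, 25) [ 0.5151 -0.1217  0.0661]
(-150, 30, 20) [ 0.5182 -0.1414  0.0578]
(115, 30, 25) [0.4782 0.1163 0.105 ]
(85, 30, 25) [0.4828 0.0871 0.1002]
[[346.  284.8]
 [317.2 283.5]
 [359.1 286.1]
 [302.3 283.5]
 [338.2 238.8]
 [347.9 229.7]]
stop px 302 360 283 305
```

```bash
cat >> h.py <<'E'
th=1.72464; O=np.array([.52465,.01267]); Rz=np.array([[np.cos(th),-np.sin(th)],[np.sin(th),np.cos(th)]])
def W(x,y,z):
    h,w=g2(x/1e3,z/1e3); return np.r_[Rz@[h,y/1e3]+O,w]
RG=R.from_euler('z',th)*R.from_euler('y',-A)          # gutter axes in world
RT=RG*R.from_euler('x',np.pi)                          # tool: x uphill, z into the floor
def toG(p): return 1e3*RG.inv().apply(np.asarray(p)-W(0,0,0))
def rep(tgt=None):
    s=env.get_state(); q=R.from_quat(s['ee_rot'])
    print('t',round(s['t'],2),'G mm',toG(s['ee_pos']).round(1),'F in G',RG.inv().apply(s['ft_force']).round(1),'grip',round(s['grip_width'],4))
    print('turn to go (norm)',((q.inv()*RT).as_rotvec(degrees=True)/60).round(4))
    if tgt: print('dp to go (norm)',(q.inv().apply(W(*tgt)-s['ee_pos'])/.15).round(3))
E
python3 - <<'E'
from h import *
rep((-180,30,100)); print(W(-180,30,15)); print('blue',onplane('top',(402,285),.02),'bigrust',onplane('top',(413,234),.03))
E
```

```text
t 0.1 G mm [-568.3  462.5  269.5] F in G [ 0.5 -0.3  0.9] grip 0.0881
turn to go (norm) [ 0.1119  0.1221 -1.4147]
dp to go (norm) [ 3.107 -2.477  0.708]
[ 0.52260097 -0.16989083  0.04813113]
blue [ 0.43676535 -0.2240805   0.02      ] bigrust [ 0.57286501 -0.26194154  0.03      ]
```

{"api": "carry_out", "payload": {
  "deltas": [
    {"dp": [0.1, -0.08, 0], "rotation": [0, 0, 0], "hand": 0},
    {"dp": [0.2, -0.16, 0], "rotation": [0, 0, 0], "hand": 0},
    {"dp": [0.3, -0.24, 0], "rotation": [0, 0, 0], "hand": 0},
    {"dp": [0.4, -0.32, 0], "rotation": [0, 0, 0], "hand": 0},
    {"dp": [0.5, -0.4, 0], "rotation": [0, 0, 0], "hand": 0},
    {"dp": [0.6, -0.48, 0], "rotation": [0, 0, 0], "hand": 0},
    {"dp": [0.7, -0.56, 0], "rotation": [0, 0, 0], "hand": 0},
    {"dp": [0.8, -0.64, 0], "rotation": [0, 0, 0], "hand": 0},
    {"dp": [0.9, -0.72, 0], "rotation": [0, 0, 0], "hand": 0},
    {"dp": [1, -0.8, 0], "rotation": [0, 0, 0], "hand": 0}
  ],
  "force": 20
}}

```text
t: 1.35
ee_pos: [0.2783, -0.5025, 0.2387]
ee_rot: [0.993, 0.12, 0.0, 0.0]
ft_force: [0.2, -0.2, 0.5]
grip_width: 0.0007
```

{"api": "carry_out", "payload": {
  "deltas": [
    {"dp": [0.1, -0.08, 0], "rotation": [0, 0, -0.05], "hand": 0},
    {"dp": [0.2, -0.16, 0], "rotation": [0, 0, -0.1], "hand": 0},
    {"dp": [0.3, -0.24, 0], "rotation": [0, 0, -0.2], "hand": 0},
    {"dp": [0.4, -0.32, 0], "rotation": [0, 0, -0.3], "hand": 0},
    {"dp": [0.5, -0.4, 0], "rotation": [0, 0, -0.4], "hand": 0},
    {"dp": [0.6, -0.48, 0], "rotation": [0, 0, -0.5], "hand": 0},
    {"dp": [0.7, -0.56, 0], "rotation": [0, 0, -0.6], "hand": 0},
    {"dp": [0.8, -0.64, 0], "rotation": [0, 0, -0.7], "hand": 0},
    {"dp": [0.9, -0.72, 0], "rotation": [0, 0, -0.75], "hand": 0},
    {"dp": [1, -0.8, 0], "rotation": [0, 0, -0.8], "hand": 0}
  ]
}}

```text
t: 2.6
ee_pos: [0.3954, -0.3502, 0.2387]
ee_rot: [0.858, 0.514, 0.0, 0.0]
ft_force: [1.0, -0.6, -0.3]
grip_width: 0.0005
```

```bash
python3 -c "
from h import *
rep((-180,30,100))"
```

```text
t 2.6 G mm [-306.3  183.3  228.4] F in G [-0.8 -0.9 -0.2] grip 0.0005
turn to go (norm) [ 0.0493  0.1475 -0.614 ]
dp to go (norm) [1.388 0.236 0.711]
```

{"api": "carry_out", "payload": {
  "deltas": [
    {"dp": [0.1, 0.02, 0.05], "rotation": [0.005, 0.015, -0.06], "hand": 0},
    {"dp": [0.2, 0.04, 0.1], "rotation": [0.01, 0.03, -0.12], "hand": 0},
    {"dp": [0.3, 0.06, 0.15], "rotation": [0.015, 0.044, -0.184], "hand": 0},
    {"dp": [0.4, 0.08, 0.2], "rotation": [0.02, 0.06, -0.245], "hand": 0},
    {"dp": [0.5, 0.1, 0.25], "rotation": [0.025, 0.074, -0.307], "hand": 0},
    {"dp": [0.6, 0.12, 0.3], "rotation": [0.03, 0.088, -0.368], "hand": 0},
    {"dp": [0.7, 0.14, 0.35], "rotation": [0.035, 0.103, -0.43], "hand": 0},
    {"dp": [0.8, 0.16, 0.4], "rotation": [0.04, 0.118, -0.49], "hand": 0},
    {"dp": [1, 0.2, 0.5], "rotation": [0.045, 0.133, -0.55], "hand": 0},
    {"dp": [1, 0.2, 0.5], "rotation": [0.0493, 0.1475, -0.614], "hand": 0}
  ]
}}

```text
t: 3.85
ee_pos: [0.4925, -0.231, 0.1623]
ee_rot: [0.648, 0.758, 0.052, -0.062]
ft_force: [-0.2, -0.6, -0.4]
grip_width: 0.0006
```

```bash
python3 -c "
from h import *
rep((-180,30,60))"
```

```text
t 3.85 G mm [-216.8   69.1  136.6] F in G [-0.6  0.3 -0.3] grip 0.0006
turn to go (norm) [-0.0018 -0.0024  0.0022]
dp to go (norm) [0.244 0.262 0.511]
```

{"api": "carry_out", "payload": {
  "deltas": [
    {"dp": [0.06, 0.06, 0.1], "rotation": [0, 0, 0], "hand": 0},
    {"dp": [0.12, 0.13, 0.2], "rotation": [0, 0, 0], "hand": 0},
    {"dp": [0.18, 0.2, 0.3], "rotation": [0, 0, 0], "hand": 0},
    {"dp": [0.24, 0.26, 0.4], "rotation": [0, 0, 0], "hand": 0},
    {"dp": [0.24, 0.26, 0.5], "rotation": [0, 0, 0], "hand": 0},
    {"dp": [0.24, 0.26, 0.55], "rotation": [0, 0, 0], "hand": 0},
    {"dp": [0.24, 0.26, 0.6], "rotation": [0, 0, 0], "hand": 0},
    {"dp": [0.24, 0.26, 0.65], "rotation": [0, 0, 0], "hand": 0},
    {"dp": [0.24, 0.26, 0.69], "rotation": [0, 0, 0], "hand": 0},
    {"dp": [0.24, 0.26, 0.69], "rotation": [0, 0, 0], "hand": 0}
  ]
}}

```text
t: 5.1
ee_pos: [0.5225, -0.176, 0.0668]
ee_rot: [0.65, 0.756, 0.052, -0.061]
ft_force: [-0.5, 0.3, -0.6]
grip_width: 0.0003
```

```bash
python3 -c "
from h import *
rep((-160,30,16))
for n,b in (('top',(200,300,310,420)),('side',(190,290,280,400))):
    im=eyes.capture(n)[b[0]:b[1],b[2]:b[3],::-1]; cv2.imwrite(f'pics/{n}1.png',cv2.resize(im,(400,int(400*im.shape[0]/im.shape[1])),interpolation=cv2.INTER_CUBIC))
a=[cv2.resize(cv2.imread(f'pics/{n}1.png'),(390,340)) for n in('top','side')]; cv2.imwrite('pics/both1.png',np.hstack(a))
"
```

```text
t 5.1 G mm [-183.    31.1   34.4] F in G [ 0.3  0.4 -0.6] grip 0.0003
turn to go (norm) [-0.0003 -0.0005 -0.0028]
dp to go (norm) [0.153 0.007 0.123]
```

View pics/both1.png

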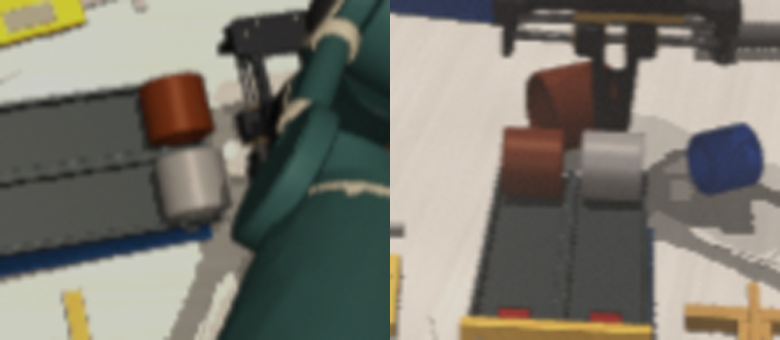

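The side crop shows the closed fingers (~(616,100)) centred behind the bright sleeve (~(613,165)), clear of the rusty and blue ones. Next I'll lower the tool and touch the sleeve gently.

{"api": "carry_out", "payload": {
  "deltas": [
    {"dp": [0, 0.007, 0.04], "rotation": [0, 0, 0], "hand": 0},
    {"dp": [0, 0.007, 0.08], "rotation": [0, 0, 0], "hand": 0},
    {"dp": [0, 0.007, 0.12], "rotation": [0, 0, 0], "hand": 0},
    {"dp": [0.02, 0.007, 0.12], "rotation": [0, 0, 0], "hand": 0},
    {"dp": [0.05, 0.007, 0.12], "rotation": [0, 0, 0], "hand": 0},
    {"dp": [0.08, 0.007, 0.12], "rotation": [0, 0, 0], "hand": 0},
    {"dp": [0.1, 0.007, 0.12], "rotation": [0, 0, 0], "hand": 0},
    {"dp": [0.12, 0.007, 0.12], "rotation": [0, 0, 0], "hand": 0},
    {"dp": [0.14, 0.007, 0.12], "rotation": [0, 0, 0], "hand": 0},
    {"dp": [0.16, 0.007, 0.12], "rotation": [0, 0, 0], "hand": 0}
  ]
}}

```text
t: 6.45
ee_pos: [0.5202, -0.1498, 0.0536]
ee_rot: [0.65, 0.756, 0.052, -0.06]
ft_force: [1.1, -1.2, 0.9]
grip_width: 0.0005
```

```bash
python3 -c "
from h import *
rep((81,30,16))"
```

```text
t 6.45 G mm [-159.2   29.3   17.2] F in G [-1.2 -0.9  1.1] grip 0.0005
turn to go (norm) [ 0.001   0.0006 -0.0026]
dp to go (norm) [ 1.601 -0.009  0.007]
```

{"api": "carry_out", "payload": {
  "deltas": [
    {"dp": [0.025, 0, 0], "rotation": [0, 0, 0], "hand": 0},
    {"dp": [0.05, 0, 0], "rotation": [0, 0, 0], "hand": 0},
    {"dp": [0.08, 0, 0], "rotation": [0, 0, 0], "hand": 0},
    {"dp": [0.11, 0, 0], "rotation": [0, 0, 0], "hand": 0},
    {"dp": [0.14, 0, 0], "rotation": [0, 0, 0], "hand": 0},
    {"dp": [0.17, 0, 0], "rotation": [0, 0, 0], "hand": 0},
    {"dp": [0.2, 0, 0], "rotation": [0, 0, 0], "hand": 0},
    {"dp": [0.23, 0, 0], "rotation": [0, 0, 0], "hand": 0},
    {"dp": [0.26, 0, 0], "rotation": [0, 0, 0], "hand": 0},
    {"dp": [0.28, 0, 0], "rotation": [0, 0, 0], "hand": 0}
  ]
}}

```text
t: 7.7
ee_pos: [0.5136, -0.1083, 0.06]
ee_rot: [0.65, 0.756, 0.052, -0.061]
ft_force: [0.4, -1.8, 1.0]
grip_width: 0.0004
```

```bash
python3 -c "
from h import *
rep((81,30,16))
im=eyes.capture('side')[190:330,270:400,::-1]; cv2.imwrite('pics/side2.png',cv2.resize(im,None,fx=4,fy=4,interpolation=cv2.INTER_CUBIC))"
```

```text
t 7.7 G mm [-116.7   29.5   16.8] F in G [-1.7 -0.1  1.3] grip 0.0004
turn to go (norm) [ 0.0002 -0.0002 -0.0024]
dp to go (norm) [ 1.318 -0.007  0.006]
```

View pics/side2.png

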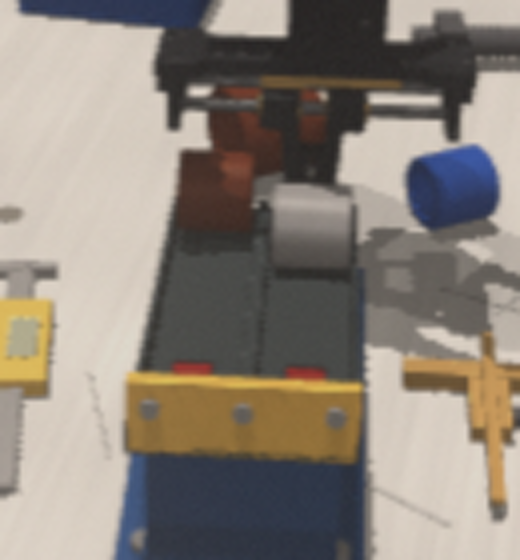

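The bright sleeve (crop (313,228)) rolls squarely ahead of the fingers, and the rusty one at (215,190) hasn't moved. I'll carry on at the same steady pace.

{"api": "carry_out", "payload": {
  "deltas": [
    {"dp": [0.03, 0, 0], "rotation": [0, 0, 0], "hand": 0},
    {"dp": [0.06, 0, 0], "rotation": [0, 0, 0], "hand": 0},
    {"dp": [0.09, 0, 0], "rotation": [0, 0, 0], "hand": 0},
    {"dp": [0.12, 0, 0], "rotation": [0, 0, 0], "hand": 0},
    {"dp": [0.15, 0, 0], "rotation": [0, 0, 0], "hand": 0},
    {"dp": [0.18, 0, 0], "rotation": [0, 0, 0], "hand": 0},
    {"dp": [0.21, 0, 0], "rotation": [0, 0, 0], "hand": 0},
    {"dp": [0.24, 0, 0], "rotation": [0, 0, 0], "hand": 0},
    {"dp": [0.27, 0, 0], "rotation": [0, 0, 0], "hand": 0},
    {"dp": [0.3, 0, 0], "rotation": [0, 0, 0], "hand": 0}
  ]
}}

```text
t: 9.0
ee_pos: [0.507, -0.0645, 0.0673]
ee_rot: [0.65, 0.756, 0.052, -0.061]
ft_force: [0.2, -1.6, 0.8]
grip_width: 0.0006
```

{"api": "carry_out", "payload": {
  "deltas": [
    {"dp": [0.03, 0, 0], "rotation": [0, 0, 0], "hand": 0},
    {"dp": [0.06, 0, 0], "rotation": [0, 0, 0], "hand": 0},
    {"dp": [0.09, 0, 0], "rotation": [0, 0, 0], "hand": 0},
    {"dp": [0.12, 0, 0], "rotation": [0, 0, 0], "hand": 0},
    {"dp": [0.15, 0, 0], "rotation": [0, 0, 0], "hand": 0},
    {"dp": [0.18, 0, 0], "rotation": [0, 0, 0], "hand": 0},
    {"dp": [0.21, 0, 0], "rotation": [0, 0, 0], "hand": 0},
    {"dp": [0.24, 0, 0], "rotation": [0, 0, 0], "hand": 0},
    {"dp": [0.27, 0, 0], "rotation": [0, 0, 0], "hand": 0},
    {"dp": [0.3, 0, 0], "rotation": [0, 0, 0], "hand": 0}
  ]
}}

```text
t: 10.25
ee_pos: [0.5002, -0.0205, 0.0744]
ee_rot: [0.65, 0.756, 0.052, -0.061]
ft_force: [1.1, -2.8, 0.1]
grip_width: 0.0004
```

{"api": "carry_out", "payload": {
  "deltas": [
    {"dp": [0.03, 0, 0], "rotation": [0, 0, 0], "hand": 0},
    {"dp": [0.06, 0, 0], "rotation": [0, 0, 0], "hand": 0},
    {"dp": [0.09, 0, 0], "rotation": [0, 0, 0], "hand": 0},
    {"dp": [0.12, 0, 0], "rotation": [0, 0, 0], "hand": 0},
    {"dp": [0.15, 0, 0], "rotation": [0, 0, 0], "hand": 0},
    {"dp": [0.18, 0, 0], "rotation": [0, 0, 0], "hand": 0},
    {"dp": [0.21, 0, 0], "rotation": [0, 0, 0], "hand": 0},
    {"dp": [0.24, 0, 0], "rotation": [0, 0, 0], "hand": 0},
    {"dp": [0.27, 0, 0], "rotation": [0, 0, 0], "hand": 0},
    {"dp": [0.29, 0, 0], "rotation": [0, 0, 0], "hand": 0}
  ]
}}

```text
t: 11.5
ee_pos: [0.4937, 0.022, 0.0813]
ee_rot: [0.65, 0.756, 0.052, -0.061]
ft_force: [0.3, -1.8, 1.0]
grip_width: 0.0006
```

```bash
python3 -c "
from h import *
rep((81,30,16))
im=eyes.capture('side')[190:330,270:400,::-1]; cv2.imwrite('pics/side3.png',cv2.resize(im,None,fx=4,fy=4,interpolation=cv2.INTER_CUBIC))"
```

```text
t 11.5 G mm [16.8 29.1 16.8] F in G [-1.6 -0.   1.3] grip 0.0006
turn to go (norm) [ 0.0002 -0.0001 -0.0024]
dp to go (norm) [ 0.428 -0.007  0.006]
```

View pics/side3.png

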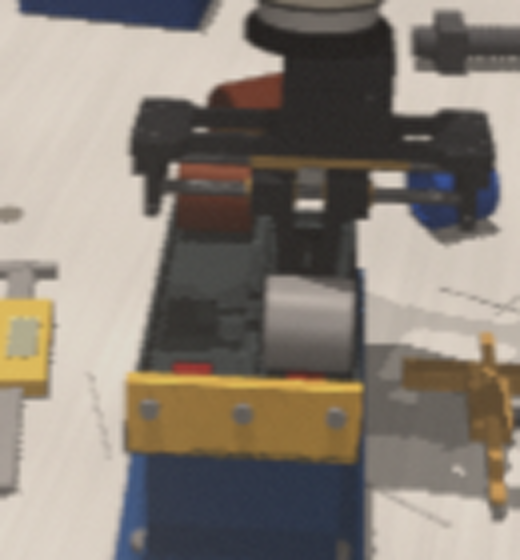

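The sleeve (crop (310,325)) is straight in its lane and just below the dog. I'll go slower over it.

{"api": "carry_out", "payload": {
  "deltas": [
    {"dp": [0.02, 0, 0], "rotation": [0, 0, 0], "hand": 0},
    {"dp": [0.04, 0, 0], "rotation": [0, 0, 0], "hand": 0},
    {"dp": [0.06, 0, 0], "rotation": [0, 0, 0], "hand": 0},
    {"dp": [0.08, 0, 0], "rotation": [0, 0, 0], "hand": 0},
    {"dp": [0.1, 0, 0], "rotation": [0, 0, 0], "hand": 0},
    {"dp": [0.12, 0, 0], "rotation": [0, 0, 0], "hand": 0},
    {"dp": [0.14, 0, 0], "rotation": [0, 0, 0], "hand": 0},
    {"dp": [0.16, 0, 0], "rotation": [0, 0, 0], "hand": 0},
    {"dp": [0.18, 0, 0], "rotation": [0, 0, 0], "hand": 0},
    {"dp": [0.2, 0, 0], "rotation": [0, 0, 0], "hand": 0}
  ]
}}

```text
t: 12.8
ee_pos: [0.4893, 0.0511, 0.0861]
ee_rot: [0.65, 0.756, 0.052, -0.061]
ft_force: [-0.8, -2.0, 0.7]
grip_width: 0.0005
```

{"api": "carry_out", "payload": {
  "deltas": [
    {"dp": [0.02, 0, 0], "rotation": [0, 0, 0], "hand": 0},
    {"dp": [0.04, 0, 0], "rotation": [0, 0, 0], "hand": 0},
    {"dp": [0.06, 0, 0], "rotation": [0, 0, 0], "hand": 0},
    {"dp": [0.08, 0, 0], "rotation": [0, 0, 0], "hand": 0},
    {"dp": [0.1, 0, 0], "rotation": [0, 0, 0], "hand": 0},
    {"dp": [0.12, 0, 0], "rotation": [0, 0, 0], "hand": 0},
    {"dp": [0.14, 0, 0], "rotation": [0, 0, 0], "hand": 0},
    {"dp": [0.16, 0, 0], "rotation": [0, 0, 0], "hand": 0},
    {"dp": [0.18, 0, 0], "rotation": [0, 0, 0], "hand": 0},
    {"dp": [0.19, 0, 0], "rotation": [0, 0, 0], "hand": 0}
  ]
}}

```text
t: 14.05
ee_pos: [0.4852, 0.0787, 0.0907]
ee_rot: [0.65, 0.756, 0.052, -0.06]
ft_force: [-0.1, -2.6, 0.2]
grip_width: 0.0008
```

```bash
python3 -c "
from h import *
rep((81,30,16))"
```

```text
t 14.05 G mm [75.  28.9 16.9] F in G [-2.5  0.4  0.6] grip 0.0008
turn to go (norm) [ 0.0004  0.0004 -0.0023]
dp to go (norm) [ 0.04  -0.007  0.006]
```

{"api": "carry_out", "payload": {
  "deltas": [
    {"dp": [0.005, 0, 0], "rotation": [0, 0, 0], "hand": 0},
    {"dp": [0.01, 0, 0], "rotation": [0, 0, 0], "hand": 0},
    {"dp": [0.015, 0, 0], "rotation": [0, 0, 0], "hand": 0},
    {"dp": [0.02, 0, 0], "rotation": [0, 0, 0], "hand": 0},
    {"dp": [0.025, 0, 0], "rotation": [0, 0, 0], "hand": 0},
    {"dp": [0.03, 0, 0], "rotation": [0, 0, 0], "hand": 0},
    {"dp": [0.03, 0, 0], "rotation": [0, 0, 0], "hand": 0},
    {"dp": [0.03, 0, 0], "rotation": [0, 0, 0], "hand": 0},
    {"dp": [0.03, 0, 0], "rotation": [0, 0, 0], "hand": 0},
    {"dp": [0.03, 0, 0], "rotation": [0, 0, 0], "hand": 0}
  ]
}}

```text
t: 15.3
ee_pos: [0.485, 0.081, 0.0911]
ee_rot: [0.649, 0.756, 0.051, -0.059]
ft_force: [0.5, -10.3, -0.5]
grip_width: 0.0006
```

```bash
python3 -c "
from h import *
rep((81,30,16))"
```

```text
t 15.3 G mm [77.3 28.7 17. ] F in G [-10.2   1.1   1.1] grip 0.0006
turn to go (norm) [ 0.0009  0.0038 -0.0017]
dp to go (norm) [ 0.025 -0.008  0.007]
```

10 N at TCP x = 77.3 suggests the end stop. I'll press slightly more to confirm it is rigid, then look.

{"api": "carry_out", "payload": {
  "deltas": [
    {"dp": [0.005, 0, 0], "rotation": [0, 0, 0], "hand": 0},
    {"dp": [0.01, 0, 0], "rotation": [0, 0, 0], "hand": 0},
    {"dp": [0.015, 0, 0], "rotation": [0, 0, 0], "hand": 0},
    {"dp": [0.015, 0, 0], "rotation": [0, 0, 0], "hand": 0},
    {"dp": [0.015, 0, 0], "rotation": [0, 0, 0], "hand": 0},
    {"dp": [0.015, 0, 0], "rotation": [0, 0, 0], "hand": 0},
    {"dp": [0.015, 0, 0], "rotation": [0, 0, 0], "hand": 0},
    {"dp": [0.015, 0, 0], "rotation": [0, 0, 0], "hand": 0},
    {"dp": [0.015, 0, 0], "rotation": [0, 0, 0], "hand": 0},
    {"dp": [0.015, 0, 0], "rotation": [0, 0, 0], "hand": 0}
  ]
}}

```text
t: 16.55
ee_pos: [0.485, 0.0811, 0.0912]
ee_rot: [0.649, 0.757, 0.05, -0.057]
ft_force: [2.3, -18.3, -1.5]
grip_width: 0.0003
```

```bash
python3 -c "
from h import *
rep((81,30,16))
a=eyes.capture('side')[230:330,280:380,::-1]; b=eyes.capture('top')[205:305,240:340,::-1]
cv2.imwrite('pics/both4.png',np.hstack([cv2.resize(i,(395,395),interpolation=cv2.INTER_CUBIC) for i in(a,b)]))"
```

```text
t 16.55 G mm [77.4 28.7 17.1] F in G [-18.4   0.6   1.4] grip 0.0003
turn to go (norm) [ 0.0011  0.0075 -0.0007]
dp to go (norm) [ 0.024 -0.009  0.007]
```

View pics/both4.png

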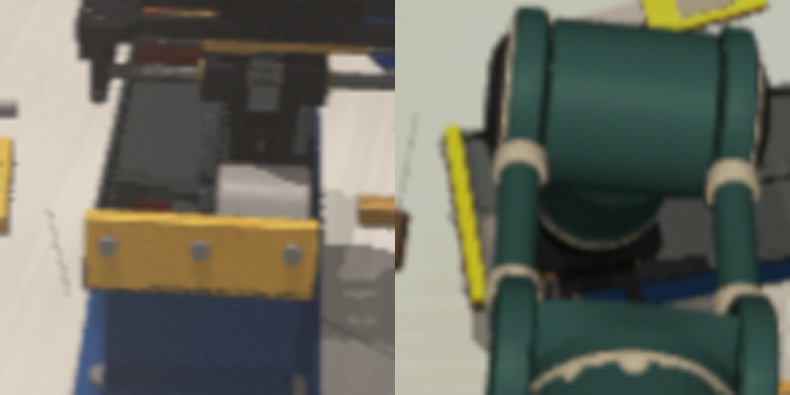

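The sleeve (side crop (262,190)) sits tight against the yellow stop, and it didn't give under 18 N. I'll back off slowly by a few millimetres and check that the dog holds before leaving.

{"api": "carry_out", "payload": {
  "deltas": [
    {"dp": [-0.01, 0, 0], "rotation": [0, 0, 0], "hand": 0},
    {"dp": [-0.02, 0, 0], "rotation": [0, 0, 0], "hand": 0},
    {"dp": [-0.03, 0, 0], "rotation": [0, 0, 0], "hand": 0},
    {"dp": [-0.04, 0, 0], "rotation": [0, 0, 0], "hand": 0},
    {"dp": [-0.05, 0, 0], "rotation": [0, 0, 0], "hand": 0},
    {"dp": [-0.06, 0, 0], "rotation": [0, 0, 0], "hand": 0},
    {"dp": [-0.07, 0, 0], "rotation": [0, 0, 0], "hand": 0},
    {"dp": [-0.08, 0, 0], "rotation": [0, 0, 0], "hand": 0},
    {"dp": [-0.09, 0, 0], "rotation": [0, 0, 0], "hand": 0},
    {"dp": [-0.1, 0, 0], "rotation": [0, 0, 0], "hand": 0}
  ]
}}

```text
t: 17.9
ee_pos: [0.4864, 0.0706, 0.0893]
ee_rot: [0.65, 0.756, 0.052, -0.061]
ft_force: [-1.0, -0.1, 0.1]
grip_width: 0.0006
```

```bash
python3 -c "
from h import *
rep((81,30,16))
a=eyes.capture('side'); cv2.imwrite('pics/side5full.png',a[:,:,::-1])
cv2.imwrite('pics/side5.png',cv2.resize(a[230:330,280:380,::-1],(500,500),interpolation=cv2.INTER_CUBIC))
print(proj('side',[W(115,30,50),W(105,30,50),W(90,30,50)]).round(1))"
```

```text
t 17.9 G mm [66.7 28.9 16.9] F in G [0.  1.  0.1] grip 0.0006
turn to go (norm) [ 0.0004 -0.0001 -0.0026]
dp to go (norm) [ 0.096 -0.007  0.006]
[[346.6 273.4]
 [346.7 271.2]
 [346.8 267.9]]
```

View pics/side5.png

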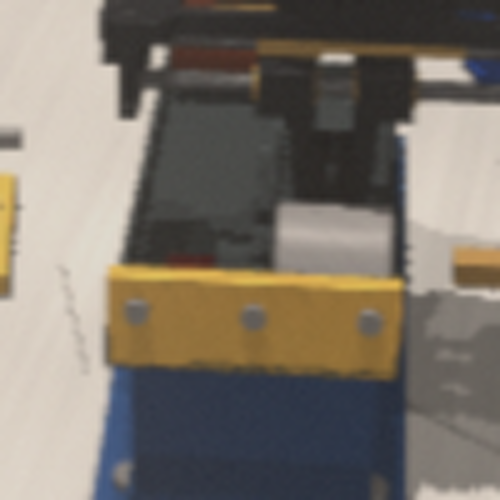

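The force is zero after backing off 10.7 mm and the sleeve stays at the stop, so the dog is holding it. I'll back off a little more, then lift clear.

{"api": "carry_out", "payload": {
  "deltas": [
    {"dp": [-0.04, 0, 0], "rotation": [0, 0, 0], "hand": 0},
    {"dp": [-0.08, 0, 0], "rotation": [0, 0, 0], "hand": 0},
    {"dp": [-0.12, 0, 0], "rotation": [0, 0, 0], "hand": 0},
    {"dp": [-0.15, 0, -0.05], "rotation": [0, 0, 0], "hand": 0},
    {"dp": [-0.15, 0, -0.15], "rotation": [0, 0, 0], "hand": 0},
    {"dp": [-0.15, 0, -0.3], "rotation": [0, 0, 0], "hand": 0},
    {"dp": [-0.15, 0, -0.45], "rotation": [0, 0, 0], "hand": 0},
    {"dp": [-0.15, 0, -0.6], "rotation": [0, 0, 0], "hand": 0},
    {"dp": [-0.15, 0, -0.75], "rotation": [0, 0, 0], "hand": 0},
    {"dp": [-0.15, 0, -0.9], "rotation": [0, 0, 0], "hand": 0}
  ]
}}

```text
t: 19.2
ee_pos: [0.4932, 0.0273, 0.2212]
ee_rot: [0.65, 0.756, 0.053, -0.06]
ft_force: [0.5, 0.5, -1.1]
grip_width: 0.0001
```

{"api": "carry_out", "payload": {
  "deltas": [
    {"dp": [-0.1, 0, -0.1], "rotation": [0, 0, 0], "hand": 0},
    {"dp": [-0.2, 0, -0.2], "rotation": [0, 0, 0], "hand": 0},
    {"dp": [-0.3, 0, -0.3], "rotation": [0, 0, 0], "hand": 0},
    {"dp": [-0.4, 0, -0.3], "rotation": [0, 0, 0], "hand": 0},
    {"dp": [-0.5, 0, -0.3], "rotation": [0, 0, 0], "hand": 0},
    {"dp": [-0.6, 0, -0.3], "rotation": [0, 0, 0], "hand": 0},
    {"dp": [-0.7, 0, -0.3], "rotation": [0, 0, 0], "hand": 0},
    {"dp": [-0.8, 0, -0.3], "rotation": [0, 0, 0], "hand": 0},
    {"dp": [-0.9, 0, -0.3], "rotation": [0, 0, 0], "hand": 0},
    {"dp": [-1, 0, -0.3], "rotation": [0, 0, 0], "hand": 0}
  ]
}}

```text
t: 20.45
ee_pos: [0.5165, -0.127, 0.2393]
ee_rot: [0.65, 0.756, 0.052, -0.061]
ft_force: [-0.1, -0.5, 0.6]
grip_width: 0.0008
```

{"api": "carry_out", "payload": {
  "deltas": [
    {"dp": [-0.1, 0, 0], "rotation": [0, 0, 0], "hand": 0},
    {"dp": [-0.2, 0, 0], "rotation": [0, 0, 0], "hand": 0},
    {"dp": [-0.3, 0, 0], "rotation": [0, 0, 0], "hand": 0},
    {"dp": [-0.4, 0, 0], "rotation": [0, 0, 0], "hand": 0},
    {"dp": [-0.5, 0, 0], "rotation": [0, 0, 0], "hand": 0},
    {"dp": [-0.6, 0, 0], "rotation": [0, 0, 0], "hand": 0},
    {"dp": [-0.7, 0, 0], "rotation": [0, 0, 0], "hand": 0},
    {"dp": [-0.8, 0, 0], "rotation": [0, 0, 0], "hand": 0},
    {"dp": [-0.8, 0, 0], "rotation": [0, 0, 0], "hand": 0},
    {"dp": [-0.8, 0, 0], "rotation": [0, 0, 0], "hand": 0}
  ]
}}

```text
t: 21.7
ee_pos: [0.5341, -0.243, 0.2203]
ee_rot: [0.65, 0.756, 0.052, -0.061]
ft_force: [-0.4, 0.1, 0.6]
grip_width: 0.0006
```

```bash
python3 -c "
from h import *
rep()
a=eyes.capture('side')[190:350,250:410,::-1]; b=eyes.capture('top')[190:310,230:430,::-1]
cv2.imwrite('pics/both6.png',np.hstack([cv2.resize(a,(300,300),interpolation=cv2.INTER_CUBIC),cv2.resize(b,(500,300),interpolation=cv2.INTER_CUBIC)]))
print(proj('top',[W(113,30,50),W(90,30,25)]).round(1))"
```

```text
t 21.7 G mm [-225.6   29.8  196.8] F in G [0.2 0.4 0.6] grip 0.0006
turn to go (norm) [ 0.0002 -0.0005 -0.0027]
[[272.2 267.1]
 [280.6 267.6]]
```

View pics/both6.png

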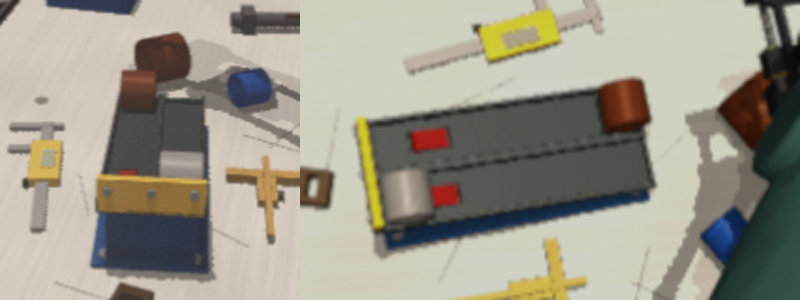

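The sleeve rests at the stop (composite (408,195)) with the red dog behind it at (445,195). The rusty sleeve (625,105) and the other things around the gutter are where they were, and the hand is clear.

```bash
python3 -c "
from h import *
print(workorder.hand_in())"
```

```text
the job is handed in; nothing more can be done
None
```

The bright sleeve is against the yellow end stop, held by the red spring dog, and the job was handed in at about 22 s of the 42 s allowed. I pushed it up the left lane with the closed fingertips at about 24–36 mm/s, without gripping or lifting it.

**At the stop:** the sleeve moved only 0.1 mm when the push rose from 10 to 18 N, so it was hard up against the stop. That was at a fingertip position of x = 77 mm, where I had predicted 81 mm. I put the gap down to calibration and finger-size error and did not check it further.

**Holding:** when I backed the fingers off 10.7 mm, the force dropped to zero and the sleeve did not follow. A picture about 4 s later, with the hand well clear, shows it still at the stop with the dog behind it. I did not measure the dog's angle directly.

**Everything else:** in that picture the rusty sleeve and the nearby items look as they lay. The two bolts and the clip are mostly outside the final crops, but the arm did not go near them at their height.

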